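# Swing the beaker under the funnel and lock the dosing stage with its index plunger

### The arm

A 6-joint arm with a two-finger parallel gripper is mounted at the origin on a cart in front of the work surface, level with it; the furniture and walls round the work are solid. World frame = base frame: x ahead of the robot, y to its left, z up, the work surface at z = 0. Lengths are in mm, angles in rad, forces in N, time in s.
With the tool pointing down it reaches from about 400 to 925 mm from the base axis. Payload 12.5 kg.
Tool frame: the origin (TCP) lies midway between the tips of the shut fingers; the grasp point (between the pads) lies 19 mm behind it; z points along the fingers, y is the direction in which the jaws open and shut (so a half turn about z gives the same grasp; the last joint's range is limited). The gripper opens to 95 mm and grips with 3 to 60 N. Pads are 20 mm wide; open, the fingers measure 119 mm over their backs; the gripper's body (75 mm by 180 mm) begins 59 mm behind the grasp point.
Start: joints at [-1.384, 0.491, 1.559, -0, 1.092, -0.106], TCP at [180.419, -598.411, 214.661] pointing down, gripper open.
Joint ranges: [-3.1, 3.1], [-0.84, 2.19], [0.05, 2.79], [-1.13, 4.28], [0.06, 2.93], [-2.69, 2.69]. Speed limits (rad/s): [2.22, 2.22, 2.79, 3.14, 3.14, 3.14].

### API

Orientations are given as [roll, pitch, yaw] about the fixed x, y, z axes, in that order (R = Rz(yaw) Ry(pitch) Rx(roll)).
In Python, from cell import env gives the robot as it stands.
- The arm moves only by the tool servo_tool, never from a script. Its argument "plan" is a list of rows, each a list of 7 numbers: the shift along the tool's x, y, z in m, then the turn, a rotation vector about the tool's x, y, z in degrees, then the opening in per cent of the stroke, from 0 (shut) to 100 (fully open). In form: [[dx, dy, dz, wx, wy, wz, jaw], ...]. A call has 1 to 8 rows; each row shifts and turns the pose as measured when the row begins, along the tool's axes as they then stand; what a row does not reach is not made up. A row lasts 1/12 s, in which the tool goes at most 41.7 mm and 7.16 degrees, less where a joint would pass 70% of its speed; a pose out of reach is approached as far as the arm can. A call is refused whole if a number of a shift passes 0.0417 or a number of a turn 7.16, either way. A call with a gripper value outside its range is refused whole. The fingers move at their own pace and stop on an object; the grip force is fixed at half the most. Time passes only in rows, so rows that do not move let the fingers close. It gives the time, the measured TCP pose, the force and the opening at its end, in the units of the state.
- env.state(): the state, without advancing time (a new reading comes with each control period).
- env.read_camera(name): name is "scene" or "top" or "wrist"; returns a dict with "img" (384x512x3 uint8, blue, green, red), "intrinsics" (3x3 intrinsics, pixels), "R" (3x3) and "t" (3): a world point X has camera coordinates R X + t. Camera axes: x right, y down, z forward; pixel columns grow to the right and rows downward; lengths in mm; the calibration is good to about 2 mm. The wrist camera is an equidistant fisheye: a pixel r from the principal point sees the ray r / f radians off the axis. A picture is of the moment at which its call begins. There is no depth.
- env.job_done(): hands the job in, once; it reports no verdict.
The state is a dict: "t": time; "joints": joint angles; "qvel": joint speeds; "tau": joint torques, N m; "eef_pos": TCP position; "tcp_rot": TCP orientation; "ft_force": force on the tool from outside, world axes, zero at the start; "moment": the same for the moment, N m; "opening": opening from 0.0 (shut) to 1.0 (fully open).
Only numpy, scipy, OpenCV 4.12 (cv2) and the standard library are available. Lean on these libraries where they do the work, as an engineer would, in place of code of your own. Each camera call takes 0.05 s, during which the arm holds its last target. There are 200 camera calls.

### The job

Bring the beaker from the loading slot to the dosing station: pull up the spring plunger's knob, swing the arm anticlockwise (seen from above) and let the pin drop fully home in the round hole of the index plate, so that the beaker stands locked under the funnel. Where the station has been clamped is not known exactly, so let the pin ride on the plate and feel for the hole; do not force the pin against the plate, keep the beaker standing in its nest, touch neither the beaker nor the base, plate and funnel stand of the stage, and leave the things lying about where they are.

Things in the scene. Friction and masses are not known exactly. Their poses are not given: they have to be found in the camera images.
- stage_base: Rotary dosing stage: round grey base, 272 mm across, fixed to the worktop, with the steel index plate clamped on top; origin at the centre of its underside, on the swing arm's upright axis; z up, -x the side where the plunger starts. The plate also carries, on its far side, a 12 mm post 273 mm tall holding a white funnel (79 mm across, stem tip 143 mm above the worktop).
- plate_centre (a point): Centre of the index plate's top face, 30 mm above the worktop, in the base's axes. On a circle of 100 mm radius the plate has a curved loading slot and, 60 degrees anticlockwise of the slot's middle, one round hole 11.5 mm wide. The plate is clamped up to 14 degrees either way off the base's axes: the hole lies 46 to 74 degrees anticlockwise of the base's -x; pin travel in the slot is 18.5 degrees each way.
- swing_arm (a joint): Turn of the aluminium swing arm about the base's upright axis, rad, anticlockwise from above positive. At 0 the plunger lies on the base's own -x side; at angle a it lies 100 mm from the axis in the direction base yaw + pi + a. Range -0.40 to 1.45, friction under 1 N at the knob, stays where it is left. The beaker's nest is on the other end, 50 mm from the axis.
- plunger (a joint): Lift of the spring plunger, m: 0 = pin home (9 mm deep in slot or hole), 0.009 = its nose (flat, with a 0.8 mm bevel) rests on the plate's face, 0.014 = pulled to its stop. Spring force down: 6 N at 0, 10 N at 0.009, 12 N at 0.014. Pin 10 mm thick; riding on the plate it drags with about 2 N; at the hole it snaps down and holds the arm. Over 30 N between pin and plate damages them.
- knob (a point): Centre of the plunger's black ribbed knob, round, 26 mm across, 22 mm tall, on the arm's outer end; 75 mm above the worktop with the plunger home, and rises with it. With the plunger home a guide 18 mm across ends 19 mm below this point and the arm's top face lies 33 mm below it. The knob may turn in the fingers.
- nest (a point): Centre of the floor of the beaker's round black nest on the swing arm, 44 mm above the worktop; its rim is 86 mm across, 4.5 mm high inside, and turns with the arm.
- beaker: Glass beaker, 71 mm across and 85 mm tall, standing loose in the nest; origin at the centre of its underside.
- powder_jar: Bystander: clear jar with white lid, 52 mm across, 82 mm tall, standing to the left of the stage; origin at the centre of its underside.
- palette_knife: Bystander: palette knife with black handle, 194 mm long, lying farther left; origin under its middle.
- weigh_boat: Bystander: square white weighing boat, 67 mm wide, 16 mm tall, to the left of the stage; origin at the centre of its underside.
- black_cap_vial: Bystander: small vial with black cap, 32 mm across, 50 mm tall, to the left of the stage; origin at the centre of its underside.
Things that resemble listed ones, but are neither listed nor needed, are in the scene too. Leave any turquoise look-alike of the beaker alone.

How it is judged (in metres and radians):
On the way, in this order (a step that is already met when the one before it is completed fails the run):
1. the plunger is pulled up until its pin is clear of the loading slot (value of joint plunger above 0.0085 m), for 0.2 s.
2. the arm is swung out of the loading slot towards the dosing station (value of joint swing_arm above 0.62 rad), for 0.1 s.
At the end, for the whole second after the job is handed in: The pin is home in the round hole (plunger within 1.5 mm of fully down, with the arm between 0.78 and 1.32 rad, which only the hole allows), the arm is at rest, and the beaker stands upright (within 0.1 rad) in its nest (within 8 mm) (value of joint plunger below 0.0015 m and value of joint swing_arm between 0.78 and 1.32 rad and velocity of joint swing_arm between -0.02 and 0.02 rad/s and angle between beaker's own z axis and vertical below 0.1 rad and distance between beaker and nest below 0.008 m); the robot touches nothing.
It fails at once if the pin is forced against the index plate with more than 30 N (contact force between plunger and stage_base above 30 N).
It fails at once if the beaker tips or leaves its nest (angle between beaker's own z axis and vertical above 0.2 rad or distance between beaker and nest above 0.015 m).
It fails at once if the robot touches the beaker, or the base, index plate or funnel stand of the stage (contact force between any of the arm, the fingers and beaker above 1 N or contact force between any of the arm, the fingers and stage_base above 2 N).
It fails at once if a bystander is moved by more than 15 mm (distance of any of powder_jar, palette_knife, weigh_boat, black_cap_vial from where it was at the start of the episode above 0.015 m).
It also fails if it takes over 48 s, if anything falls off the work surface, if the arm or the gripper's body presses on something with over 40 N, if the wrist force passes 120 N, or if a joint passes its speed limit or range.

## Working session

There is one attempt and no reset: what is moved stays moved. The work goes in short steps, Python scripts to look and compute and a tool call to move; the robot and the scene stay as the last step left them, time stands still between calls to the robot, and variables do not carry over. Pictures are saved under pics/ and viewed, about 8 in all and at most 12, crops included, and the job is handed in when it is done.

Besides the shell and the picture viewer there is one more tool, called after ">>>" as name([rows], argument=value, ...), one row to a line, values as JSON. servo_tool: Moves the arm, as the interface text tells. Its arguments: {"type":"object","properties":{"plan":{"type":"array","items":{"type":"array","items":{"type":"number"}}}},"required":["plan"]}

```bash
mkdir -p pics; ls
python3 - <<'E'
from cell import env
import cv2,numpy as np
s=env.state();print(s)
for n in("scene","top"):
    c=env.read_camera(n);cv2.imwrite(f"pics/{n}0.png",c["img"]);np.savez(f"pics/{n}0.npz",**c)
    print(n,c["intrinsics"].tolist(),c["R"].round(4).tolist(),c["t"])
a=cv2.imread("pics/scene0.png");b=cv2.imread("pics/top0.png")
E
```

```text
pics
{'t': 0.0, 'joints': array([-1.38357189e+00,  4.91578436e-01,  1.55949853e+00,  3.67741874e-05,
        1.09169482e+00, -1.05635071e-01]), 'qvel': array([-0.00011344, -0.00204964,  0.00015431, -0.00024888, -0.00023757,
        0.00068215]), 'tau': array([ 8.45396953e-04, -6.12632418e+01, -2.58187348e+01,  6.91846898e-02,
        4.80523438e-02, -9.56050872e-05]), 'eef_pos': array([ 180.39153667, -598.12351099,  214.03312339]), 'tcp_rot': array([-3.14042353e+00, -1.56758318e-04,  2.92842445e-01]), 'ft_force': array([-0.38438184, -0.15571853,  1.1474493 ]), 'moment': array([-0.0181855 ,  0.01356669, -0.00799275]), 'opening': 1.003045682176261}
scene [[477.85028902706216, 0.0, 250.47964855072718], [0.0, 477.85028902706216, 189.507279012218], [0.0, 0.0, 1.0]] [[-0.9757, -0.2179, -0.0208], [-0.0759, 0.4258, -0.9016], [0.2053, -0.8782, -0.432]] [ 498.88395584  222.72048356 1372.78220384]
top [[428.30959967740307, 0.0, 261.4007228780132], [0.0, 428.30959967740307, 187.72169561219673], [0.0, 0.0, 1.0]] [[-0.0116, -0.9999, 0.0007], [-0.9961, 0.0115, -0.0873], [0.0873, -0.0017, -0.9962]] [-232.63722072  580.116317   1412.83127442]
```

View pics/top0.png

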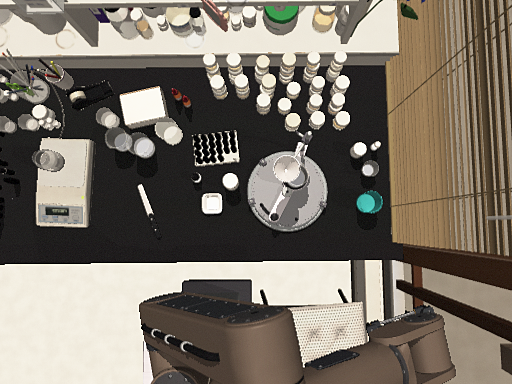

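View pics/scene0.png

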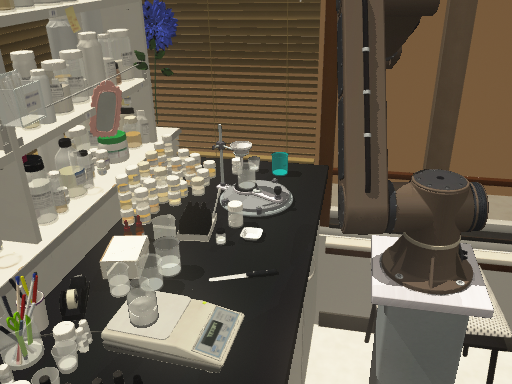

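The top view shows the stage base centred near (288,191), the knob near (273,217) and the funnel near (287,168). The turquoise look-alike is at (369,202), and the bystanders are to the left at (231,181), (212,203), (197,178) and (150,210). Next I'll enlarge the stage and measure it.

```bash
cat > h.py <<'E'
import numpy as np,cv2
def ray(c,u,v,z):
    K,R,t=c["intrinsics"],c["R"],c["t"];o=-R.T@t
    d=R.T@np.linalg.solve(K,[u,v,1.]);return o+d*(z-o[2])/d[2]
def proj(c,X):
    p=c["intrinsics"]@(c["R"]@np.asarray(X,float)+c["t"]);return p[:2]/p[2]
E
python3 - <<'E'
from h import *
c=np.load("pics/top0.npz");s=np.load("pics/scene0.npz");im=c["img"]
g=im.max(2).astype(int)
# base outline: plate/base pixels brighter than black worktop
m=(cv2.GaussianBlur(im,(3,3),0).max(2)>70).astype(np.uint8)
m=cv2.morphologyEx(m,cv2.MORPH_CLOSE,np.ones((5,5)))
m=cv2.morphologyEx(m,cv2.MORPH_OPEN,np.ones((19,19)))
for k in cv2.findContours(m,0,1)[0]:
    x,y,w,h=cv2.boundingRect(k)
    if x<288<x+w and y<195<y+h and w<150: print((x,y,w,h),cv2.fitEllipse(k),cv2.minEnclosingCircle(k))
for u,v in((288,191),(273,217)):print(ray(c,u,v,20),ray(c,u,v,75))
A=cv2.resize(im[125:245,235:340],None,fx=5,fy=5,interpolation=3)
B=cv2.resize(s["img"][115:225,205:305],None,fx=5,fy=5,interpolation=3)[:600]
cv2.imwrite("pics/a.png",A);cv2.imwrite("pics/b.png",B)
E
```

```text
(248, 151, 79, 79) ((287.8301086425781, 188.96380615234375), (76.12532043457031, 80.88689422607422), 123.5027847290039) ((287.5869445800781, 188.8913116455078), 41.701011657714844)
[ 565.73358652 -328.82995888   20.        ] [ 561.3787083  -325.31553804   75.        ]
[ 478.9313334  -277.07930669   20.        ] [ 477.89589585 -275.54390383   75.        ]
```

View pics/a.png

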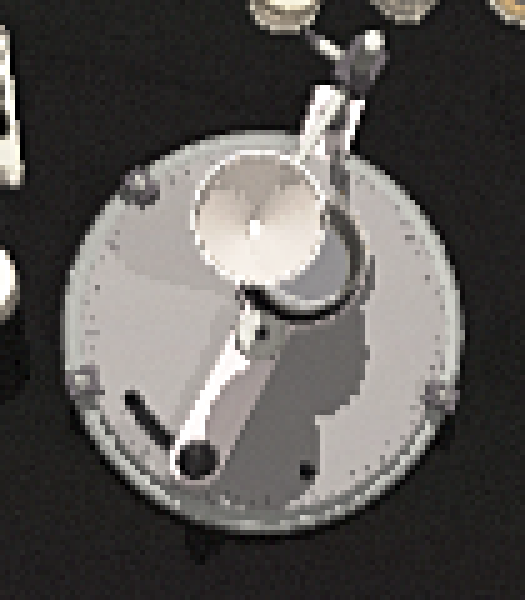

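View pics/b.png

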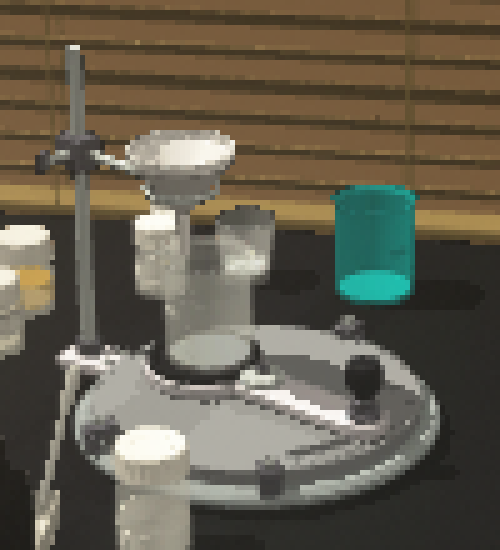

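The crop shows the knob at top-image pixel (274.2,216.8). The curved slot runs left from it, and the round hole is visible at (296.4,219), in the arm's shadow. The real beaker is the clear one in the nest under the funnel. The turquoise one is a separate decoy. I'll compute positions from these pixels.

Run:
```python
from h import *
from scipy.optimize import least_squares
c=np.load("pics/top0.npz");s=np.load("pics/scene0.npz")
def blob(im,x0,y0,x1,y1,th):
    m=(im[y0:y1,x0:x1].max(2)<th).astype(np.uint8)
    n,l,st,ce=cv2.connectedComponentsWithStats(m);
    return [(st[i].tolist(),(ce[i]+[x0,y0]).round(2).tolist()) for i in range(1,n) if st[i][4]>3]
print("knob top",blob(c["img"],268,211,281,222,60));print("knob sc",blob(s["img"],271,183,285,202,50))
print("hole",blob(c["img"],293,214,300,224,60))
C=[]
for u,v in((248,191.3),(327.4,191.3),(287.7,151),(287.7,231.6)):
    print("rim",ray(c,u,v,20)[:2].round(1))
C=ray(c,287.7,191.3,18);H=ray(c,296.4,219,30);print("C",C,"hub",ray(c,287,191.4,48))
A,B=(274.2,216.8),(205+364/5,115+377/5)
f=lambda X:np.r_[proj(c,X)-A,proj(s,X)-B]
r=least_squares(f,[478,-275,75]);print("knob tri",r.x,r.fun, "knob z80",ray(c,*A,80))
K=r.x
for n,P in(("H",H),("K",K),("slotL",ray(c,235+128/5,125+397/5,30))):
    d=P-C;print(n,P.round(1),np.hypot(*d[:2]),np.degrees(np.arctan2(d[1],d[0])))
```

```text
knob top [([3, 3, 7, 7, 37], [273.97, 216.97])]
knob sc [([9, 0, 5, 3, 9], [282.56, 183.56]), ([3, 5, 7, 7, 35], [277.23, 190.97])]
hole [([2, 4, 3, 3, 8], [295.88, 218.88])]
rim [ 566.3 -194.1]
rim [ 563.2 -461.5]
rim [ 702.  -330.1]
rim [ 429.7 -325.5]
C [ 564.88865227 -327.9285275    18.        ] hub [ 562.22966804 -323.71546881   48.        ]
knob tri [ 476.31256091 -279.89827474   71.30051928] [ 0.12275434  0.6973568  -0.77384162 -0.01344987] knob z80 [ 478.39778619 -279.26645835   80.        ]
H [ 471.2 -354.5   30. ] 97.3929425787934 -164.14432155403557
K [ 476.3 -279.9   71.3] 100.76025576065176 151.53130328132985
slotL [ 521.2 -236.    30. ] 101.77703475321704 115.44377672136483
```

>>> servo_tool([
  [0.033,-0.019,0,0,0,0,100],
  [0.033,-0.019,0,0,0,0,100],
  [0.033,-0.019,0,0,0,0,100],
  [0.033,-0.019,0,0,0,0,100],
  [0.033,-0.019,0,0,0,0,100],
  [0.033,-0.019,0,0,0,0,100],
  [0.033,-0.019,0,0,0,0,100],
  [0,0,0,0,0,6,100],
])

```text
t: 0.77
eef_pos: [367.7, -396.6, 210.8]
tcp_rot: [-3.136, 0.001, 0.183]
ft_force: [1.0, -0.9, 0.0]
opening: 1.005
```

>>> servo_tool([
  [0,0,0,0,0,7,100],
  [0,0,0,0,0,7,100],
  [0,0,0,0,0,7,100],
  [0,0,0,0,0,7,100],
  [0,0,0,0,0,7,100],
  [0,0,0,0,0,6,100],
])

```text
t: 1.27
eef_pos: [370.1, -392.4, 209.7]
tcp_rot: [-3.137, 0.008, -0.555]
ft_force: [0.3, 0.6, 0.0]
opening: 1.002
```

>>> servo_tool([
  [0.008,-0.032,0.012,0,0,-2,100],
  [0.008,-0.032,0.012,0,0,0,100],
  [0.008,-0.032,0.012,0,0,0,100],
  [0.007,-0.03,0.012,0,0,0,100],
  [0.006,-0.024,0.012,0,0,0,100],
  [0,0,0,0,0,0,100],
])

```text
t: 1.77
eef_pos: [481.1, -278.7, 146.9]
tcp_rot: [-3.138, 0.007, -0.532]
ft_force: [-0.2, -0.3, -0.1]
opening: 1.004
```

```bash
cat >> h.py <<'E'
def rel(s,P,yaw):
    y=s["tcp_rot"][2];d=np.asarray(P)-s["eef_pos"]
    print(s["eef_pos"].round(1),s["tcp_rot"].round(3),"tool d mm",(d@np.array([[np.cos(y),np.sin(y),0],[np.sin(y),-np.cos(y),0],[0,0,-1]]).T).round(1),"wz deg",round(np.degrees(y-yaw),2))
E
python3 - <<'E'
from cell import env
from h import *
s=env.state();rel(s,[478,-279.3,60],np.radians(-29.1))
c=env.read_camera("wrist");np.savez("pics/w0.npz",**c);cv2.imwrite("pics/w0.png",c["img"])
print(c["intrinsics"],c["R"],c["t"])
E
```

```text
[ 481.1 -278.7  146.9] [-3.138  0.007 -0.532] tool d mm [-2.4  2.1 86.9] wz deg -1.4
[[297.31863964   0.         252.97515402]
 [  0.         297.31863964 184.56459954]
 [  0.           0.           1.        ]] [[-0.50761177 -0.86157924 -0.00339041]
 [-0.82374621  0.48416101  0.29500897]
 [-0.2525321   0.15254286 -0.95548847]] [  4.88359532 516.93575348 491.09875843]
```

View pics/w0.png

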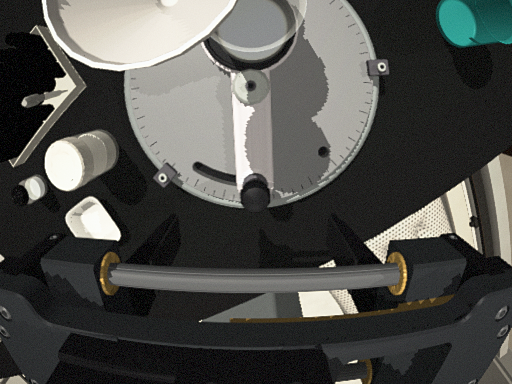

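The wrist view shows the knob at about (255,190), the hub at (250,86), the hole at (323,152) and the slot left of the knob. I'll refine the positions with the fisheye model.

```bash
cat >> h.py <<'E'
def fray(c,u,v,z):
    K,R,t=c["intrinsics"],c["R"],c["t"];o=-R.T@t
    p=(np.array([u,v])-K[:2,2])/K[0,0];r=np.hypot(*p)
    d=R.T@np.r_[p/r*np.sin(r),np.cos(r)];return o+d*(z-o[2])/d[2]
E
python3 - <<'E'
from h import *
c=np.load("pics/w0.npz");im=c["img"]
print("cam",(-c["R"].T@c["t"]).round(1))
m=(im[165:225,235:280].max(2)<45).astype(np.uint8)
n,l,st,ce=cv2.connectedComponentsWithStats(m)
for i in range(1,n):
    if st[i][4]>40:print(st[i],ce[i]+[235,165])
for n,(u,v,z) in dict(hub=(250,86,48),hole=(323,152,30),knobtop=(254.5,187,86),slotL=(194,164,30),kc=(255,192,75),ringL=(126,92,25),ringR=(379,92,25)).items():print(n,fray(c,u,v,z).round(1))
cv2.imwrite("pics/w0c.png",cv2.resize(im[60:220,180:350],None,fx=3.5,fy=3.5,interpolation=3))
E
```

```text
cam [ 552.3 -321.   316.8]
[   0   14   45   46 1245] [256.90682731 207.20160643]
hub [ 561.6 -322.3   48. ]
hole [ 470.4 -352.7   30. ]
knobtop [ 488.9 -284.2   86. ]
slotL [ 525.1 -235.1   30. ]
kc [ 481.8 -280.5   75. ]
ringL [ 627.1 -212.5   25. ]
ringR [ 495.3 -435.9   25. ]
```

View pics/w0c.png

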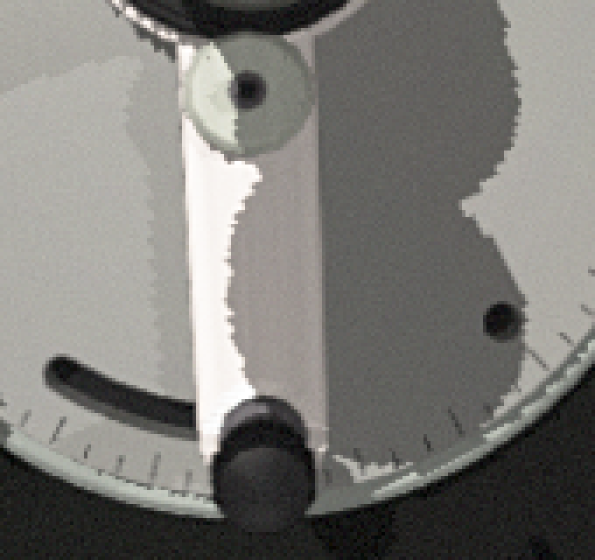

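The camera sits ahead of the tool, close to the funnel once the tool goes down. I'll turn the tool half a turn, which gives the same grasp, so the camera faces away from the stage.

>>> servo_tool([
  [0,0,0,0,0,-7.1,100],
  [0,0,0,0,0,-7.1,100],
  [0,0,0,0,0,-7.1,100],
  [0,0,0,0,0,-7.1,100],
  [0,0,0,0,0,-7.1,100],
  [0,0,0,0,0,-7.1,100],
  [0,0,0,0,0,-7.1,100],
  [0,0,0,0,0,-7.1,100],
])

```text
t: 2.48
eef_pos: [477.0, -284.6, 149.6]
tcp_rot: [-3.135, 0.002, 0.469]
ft_force: [0.4, 0.8, 0.3]
opening: 1.001
```

>>> servo_tool([
  [0,0,0,0,0,-7.1,100],
  [0,0,0,0,0,-7.1,100],
  [0,0,0,0,0,-7.1,100],
  [0,0,0,0,0,-7.1,100],
  [0,0,0,0,0,-7.1,100],
  [0,0,0,0,0,-7.1,100],
  [0,0,0,0,0,-7.1,100],
  [0,0,0,0,0,-7.1,100],
])

```text
t: 3.15
eef_pos: [472.2, -292.0, 153.0]
tcp_rot: [-3.138, -0.002, 1.468]
ft_force: [0.2, 0.3, -0.3]
opening: 1.005
```

>>> servo_tool([
  [0,0,0,0,0,-7.1,100],
  [0,0,0,0,0,-7.1,100],
  [0,0,0,0,0,-7.1,100],
  [0,0,0,0,0,-7.1,100],
  [0,0,0,0,0,-7.1,100],
  [0,0,0,0,0,-7.1,100],
  [0,0,0,0,0,-7.1,100],
  [0,0,0,0,0,0,100],
])

```text
t: 3.82
eef_pos: [467.2, -299.3, 156.4]
tcp_rot: [-3.14, -0.001, 2.348]
ft_force: [0.5, 0.3, 0.0]
opening: 1.001
```

Run:
```python
from cell import env
from h import *
s=env.state();rel(s,[478.5,-279.3,60],np.radians(142));print(s["joints"])
```

```text
[ 467.2 -299.3  156.4] [-3.140e+00 -1.000e-03  2.348e+00] tool d mm [ 6.3 22.  96.4] wz deg -7.44
[-6.88113369e-01  4.60802644e-01  1.79724841e+00 -1.59158572e-03
  8.84709937e-01 -1.46479015e+00]
```

>>> servo_tool([
  [0.004,0.011,0.01,0,0,-4,100],
  [0.003,0.011,0.015,0,0,-4,100],
  [0,0,0.02,0,0,0,100],
  [0,0,0.01,0,0,0,100],
  [0,0,0,0,0,0,100],
])

```text
t: 4.23
eef_pos: [476.4, -281.8, 102.1]
tcp_rot: [-3.14, 0.004, 2.471]
ft_force: [-0.7, 0.1, -0.8]
opening: 1.003
```

Run:
```python
from cell import env
from h import *
s=env.state();rel(s,[478.5,-279.3,60],np.radians(142));print(s["joints"])
```

```text
[ 476.4 -281.8  102.1] [-3.14   0.004  2.471] tool d mm [-0.1  3.3 42.1] wz deg -0.4
[-0.65277702  0.53212931  1.85260348 -0.00244701  0.75311067 -1.55157645]
```

>>> servo_tool([
  [0,0.002,0.015,0,0,0,100],
  [0,0.001,0.014,0,0,0,100],
  [0,0,0.01,0,0,0,100],
  [0,0,0.002,0,0,0,100],
  [0,0,0,0,0,0,100],
])

```text
t: 4.65
eef_pos: [478.4, -282.6, 62.3]
tcp_rot: [-3.14, 0.006, 2.458]
ft_force: [-0.3, 0.0, -0.5]
opening: 1.003
```

Run:
```python
from cell import env
from h import *
s=env.state();rel(s,[478.5,-279.3,60],np.radians(142));print(s["ft_force"])
c=env.read_camera("wrist");cv2.imwrite("pics/w1.png",c["img"])
```

```text
[ 478.4 -282.6   62.3] [-3.14   0.006  2.458] tool d mm [1.9 2.6 2.3] wz deg -1.16
[-0.26955449  0.03399919 -0.46265489]
```

View pics/w1.png

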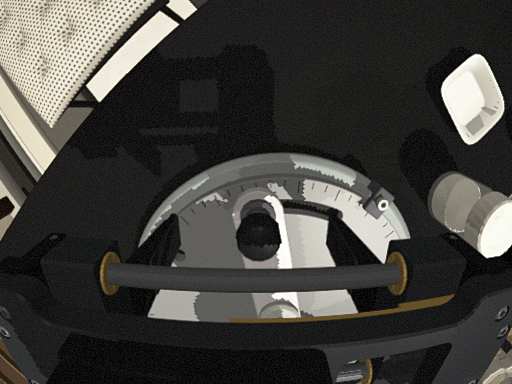

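The knob at (258,238) sits between the open fingers, whose midpoint is about 255, so I'll close.

>>> servo_tool([
  [0,0.001,0.001,0,0,0,50],
  [0,0,0,0,0,0,30],
  [0,0,0,0,0,0,10],
  [0,0,0,0,0,0,0],
  [0,0,0,0,0,0,0],
  [0,0,0,0,0,0,0],
  [0,0,0,0,0,0,0],
  [0,0,0,0,0,0,0],
])

```text
t: 5.37
eef_pos: [480.1, -282.8, 64.7]
tcp_rot: [-3.14, 0.011, 2.457]
ft_force: [0.6, 0.0, 0.8]
opening: 0.499
```

>>> servo_tool([
  [0,0,0.002,0,0,0,0],
  [0,0,0.001,0,0,0,0],
  [0,0,0.001,0,0,0,0],
  [0,0,0,0,0,0,0],
  [0,0,0,0,0,0,0],
  [0,0,0,0,0,0,0],
  [0,0,0,0,0,0,0],
  [0,0,0,0,0,0,0],
])

```text
t: 6.03
eef_pos: [480.2, -282.8, 60.4]
tcp_rot: [-3.14, 0.011, 2.457]
ft_force: [0.0, -0.5, 1.2]
opening: 0.268
```

The knob is gripped (opening 0.268, about 25.5 mm). I'll lift about 11 mm against the spring.

>>> servo_tool([
  [0,0,-0.003,0,0,0,0],
  [0,0,-0.003,0,0,0,0],
  [0,0,-0.003,0,0,0,0],
  [0,0,-0.002,0,0,0,0],
  [0,0,0,0,0,0,0],
])

```text
t: 6.45
eef_pos: [480.1, -282.7, 70.4]
tcp_rot: [-3.14, 0.01, 2.457]
ft_force: [2.9, -1.7, -10.8]
opening: 0.266
```

>>> servo_tool([
  [0,0,-0.001,0,0,0,0],
  [0,0,-0.0005,0,0,0,0],
  [0,0,-0.0005,0,0,0,0],
  [0,0,0,0,0,0,0],
  [-0.0006,-0.0025,-0.0003,0,0,-1.5,0],
  [-0.0011,-0.0049,-0.0003,0,0,-2.9,0],
])

```text
t: 6.95
eef_pos: [477.2, -289.1, 72.4]
tcp_rot: [-3.14, 0.01, 2.534]
ft_force: [3.3, -2.1, -11.4]
opening: 0.266
```

>>> servo_tool([
  [-0.0011,-0.0049,0,0,0,-2.9,0],
  [-0.0011,-0.0049,0,0,0,-2.9,0],
  [-0.0011,-0.0049,0,0,0,-2.9,0],
  [-0.0011,-0.0049,0,0,0,-2.9,0],
  [-0.0011,-0.0049,0,0,0,-2.9,0],
  [-0.0011,-0.0049,0,0,0,-2.9,0],
])

```text
t: 7.45
eef_pos: [470.2, -318.8, 72.1]
tcp_rot: [-3.138, 0.01, 2.851]
ft_force: [5.5, -1.5, -10.7]
opening: 0.267
```

Run:
```python
from cell import env
import numpy as np
s=env.state();C=np.array([563.5,-326])
for P in([480.1,-282.7],[477.2,-289.1],s["eef_pos"][:2],[470.8,-353.5]):
    d=np.array(P)-C;print(np.hypot(*d),np.degrees(np.arctan2(d[1],d[0]))%360)
print(s["eef_pos"],np.degrees(s["tcp_rot"][2]),s["ft_force"],s["moment"],s["joints"][5])
```

```text
93.97047408627881 152.5623533020772
93.85787127353784 156.84950330229182
93.59837987574993 175.5616667924415
96.69301939643833 196.52329935218503
[ 470.18230286 -318.75678831   72.05726905] 163.36834775906493 [  5.46132682  -1.54625764 -10.73768867] [-0.01732368 -1.10685113 -0.13958443] -1.99441492879242
```

>>> servo_tool([
  [-0.0015,-0.0049,0,0,0,-2.9,0],
  [-0.0013,-0.0049,0,0,0,-2.9,0],
  [-0.0012,-0.0049,0,0,0,-2.9,0],
  [-0.0008,-0.0035,0,0,0,-2,0],
  [0,0,0,0,0,0,0],
  [0,0,0.001,0,0,0,0],
  [0,0,0.001,0,0,0,0],
  [0,0,0,0,0,0,0],
])

```text
t: 8.12
eef_pos: [470.8, -337.5, 69.4]
tcp_rot: [-3.139, 0.009, 3.044]
ft_force: [1.6, -1.1, -8.9]
opening: 0.269
```

>>> servo_tool([
  [0,0,0.0004,0,0,0,0],
  [0,0,0,0,0,0,32],
  [0,0,0,0,0,0,32],
  [0,0,0,0,0,0,32],
])

```text
t: 8.45
eef_pos: [470.5, -337.2, 70.6]
tcp_rot: [-3.138, 0.009, 3.044]
ft_force: [0.3, 0.5, -0.1]
opening: 0.315
```

The knob is loose in the fingers and the pin rides on the plate under its own spring. I'll nudge it along with a finger and watch the forces.

>>> servo_tool([
  [0,-0.001,0.003,0,0,0,32],
  [-0.0002,-0.0015,0.003,0,0,-0.7,32],
  [-0.0003,-0.0015,0,0,0,-0.7,32],
  [-0.0003,-0.0015,0,0,0,-0.7,32],
  [-0.0003,-0.0015,0,0,0,-0.7,32],
  [-0.0003,-0.0015,0,0,0,-0.7,32],
])

```text
t: 8.95
eef_pos: [471.2, -342.6, 64.7]
tcp_rot: [3.139, 0.007, 3.109]
ft_force: [1.2, 6.1, 4.3]
opening: 0.324
```

>>> servo_tool([
  [-0.0003,-0.0015,0,0,0,-0.7,32],
  [-0.0003,-0.0015,0,0,0,-0.7,32],
  [-0.0003,-0.0015,0,0,0,-0.7,32],
  [-0.0003,-0.0015,0,0,0,-0.7,32],
])

```text
t: 9.28
eef_pos: [472.0, -345.3, 64.5]
tcp_rot: [3.133, 0.004, -3.12]
ft_force: [0.2, 4.0, 2.4]
opening: 0.323
```

>>> servo_tool([
  [-0.0002,-0.002,0,0,0,-0.7,32],
  [-0.0002,-0.002,0,0,0,-0.7,32],
  [-0.0002,-0.002,0,0,0,-0.7,32],
  [-0.0002,-0.002,0,0,0,-0.7,32],
  [-0.0002,-0.002,0,0,0,-0.7,32],
])

```text
t: 9.7
eef_pos: [473.1, -351.0, 63.9]
tcp_rot: [3.124, 0.002, -3.052]
ft_force: [-0.5, 5.1, 3.0]
opening: 0.323
```

>>> servo_tool([
  [-0.0002,-0.0017,0,0,0,-0.7,32],
  [-0.0002,-0.0017,0,0,0,-0.7,32],
  [-0.0002,-0.0017,0,0,0,-0.7,32],
])

```text
t: 9.95
eef_pos: [474.0, -354.6, 63.2]
tcp_rot: [3.121, 0.002, -3.011]
ft_force: [-0.1, 0.8, 0.9]
opening: 0.319
```

>>> servo_tool([
  [-0.0002,-0.0015,0,0,0,-0.6,32],
  [-0.0002,-0.0015,0,0,0,-0.6,32],
])

```text
t: 10.12
eef_pos: [474.3, -356.4, 63.0]
tcp_rot: [3.117, 0.001, -2.988]
ft_force: [0.9, 16.4, 9.1]
opening: 0.318
```

Run:
```python
from cell import env
from h import *
s=env.state();print(s["eef_pos"],s["ft_force"])
c=env.read_camera("wrist");cv2.imwrite("pics/w2.png",c["img"][120:330,100:420].repeat(2,0).repeat(2,1))
```

```text
[ 474.33138852 -356.35653613   62.9539885 ] [ 0.90905355 16.37033583  9.07181084]
```

View pics/w2.png

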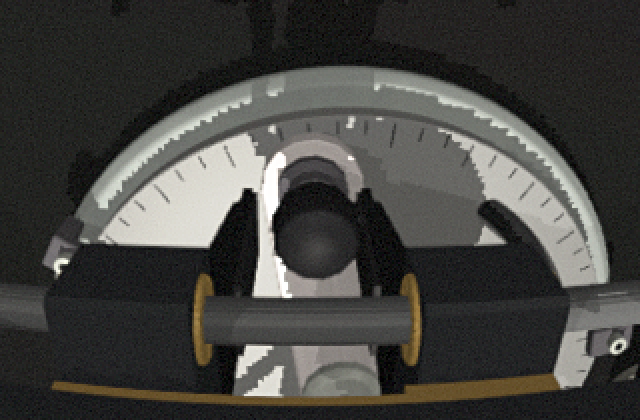

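The lateral force jumped to 16 N and the knob now sits low, close to its guide, at the predicted hole position. The pin has locked. I'll back off to relieve the push, then open.

>>> servo_tool([
  [0,0.002,0,0,0,0,34],
  [0,0.001,0,0,0,0,60],
  [0,0,0,0,0,0,100],
  [0,0,0,0,0,0,100],
  [0,0,0,0,0,0,100],
  [0,0,0,0,0,0,100],
  [0,0,0,0,0,0,100],
  [0,0,0,0,0,0,100],
])

```text
t: 10.83
eef_pos: [474.0, -354.8, 63.0]
tcp_rot: [3.119, 0.002, -2.986]
ft_force: [-0.1, 0.5, -0.0]
opening: 0.769
```

>>> servo_tool([
  [0,0,0,0,0,0,100],
  [0,0,0,0,0,0,100],
  [0,0,0,0,0,0,100],
  [0,0,-0.015,0,0,0,100],
  [0,0,-0.03,0,0,0,100],
  [0,0,-0.035,0,0,0,100],
  [0,0,-0.035,0,0,0,100],
  [0,0,0,0,0,0,100],
])

```text
t: 11.5
eef_pos: [473.5, -357.0, 180.3]
tcp_rot: [3.114, -0.002, -2.986]
ft_force: [0.2, -0.1, -0.4]
opening: 0.996
```

Run:
```python
from cell import env
from h import *
s=env.state();print(s["eef_pos"],s["ft_force"])
w=env.read_camera("wrist");t=env.read_camera("top");sc=env.read_camera("scene")
np.savez("pics/w3.npz",**w)
A=cv2.resize(w["img"],(512,384));B=cv2.resize(sc["img"][115:225,205:305],(288,317));
D=cv2.resize(t["img"][125:245,235:340],(288,283))
o=np.zeros((600,800,3),np.uint8);o[:384,:512]=A;o[:317,512:]=B;o[317:,512:]=D
cv2.imwrite("pics/f.png",o)
```

```text
[ 473.48901268 -357.03089256  180.27091839] [ 0.2246233  -0.06682493 -0.42359341]
```

View pics/f.png

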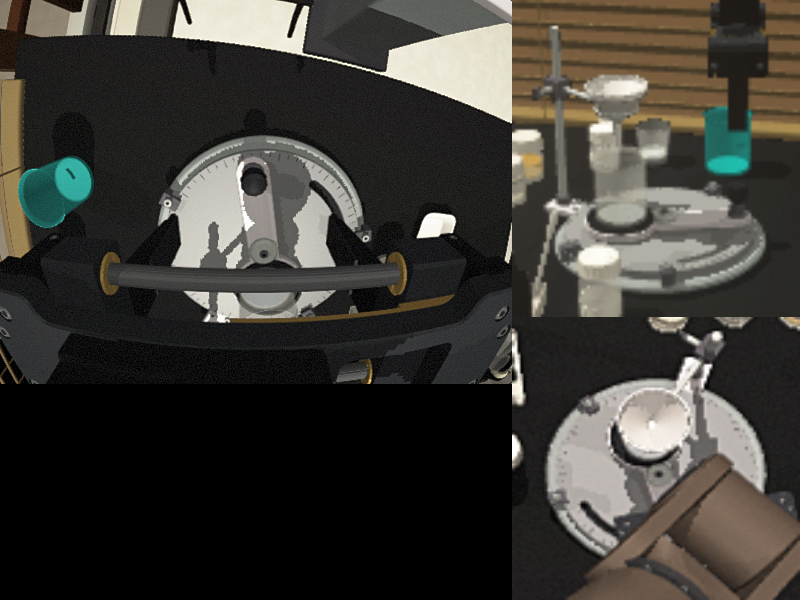

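The beaker stands in its nest under the funnel and the loading slot is empty. As a last check, I'll compare the knob's height with the pin home against the pin resting on the plate.

Run:
```python
from cell import env
from h import *
s0=np.load("pics/scene0.npz");s=env.read_camera("scene");w=np.load("pics/w3.npz")
def blob(im,x0,y0,x1,y1,th):
    m=(im[y0:y1,x0:x1].max(2)<th).astype(np.uint8);n,l,st,ce=cv2.connectedComponentsWithStats(m)
    return [((st[i]+[x0,y0,0,0,0]).tolist(),(ce[i]+[x0,y0]).round(1).tolist()) for i in range(1,n) if st[i][4]>8]
print("start",blob(s0["img"],271,183,285,202,50),"proj home/start",proj(s0,[478,-279.3,75]))
print("now",blob(s["img"],272,174,296,202,50))
for z in(75,84):print(z,proj(s,[470.8,-353.5,z]))
print("wrist",blob(w["img"],232,150,280,205,45))
for z in(86,95):
    p=w["R"]@np.array([470.8,-353.5,z])+w["t"];a=np.arctan2(np.hypot(*p[:2]),p[2]);q=p[:2]/np.hypot(*p[:2])*a*w["intrinsics"][0,0]
    print(z,q+w["intrinsics"][:2,2],"radius px",13/np.linalg.norm(p)*w["intrinsics"][0,0])
```

```text
start [([280, 183, 5, 3, 9], [282.6, 183.6]), ([274, 188, 7, 7, 35], [277.2, 191.0])] proj home/start [276.5281112  189.47680753]
now [([272, 174, 24, 28, 286], [288.0, 182.9])]
75 [281.92160313 180.98830723]
84 [281.94050127 178.7453976 ]
wrist [([241, 167, 26, 28, 345], [253.5, 178.3])]
86 [254.14647278 184.47049291] radius px 13.981211060486633
95 [254.45809391 187.32358424] radius px 14.430547743621009
```

Run:
```python
from cell import env
from h import *
s0=np.load("pics/scene0.npz")["img"];s=env.read_camera("scene")["img"]
f=lambda i,x,y:cv2.resize(i[y:y+32,x:x+32],(390,390),interpolation=0)
cv2.imwrite("pics/g.png",np.hstack([f(s0,262,174),f(s,267,166)]))
```

```text
(no output)
```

View pics/g.png

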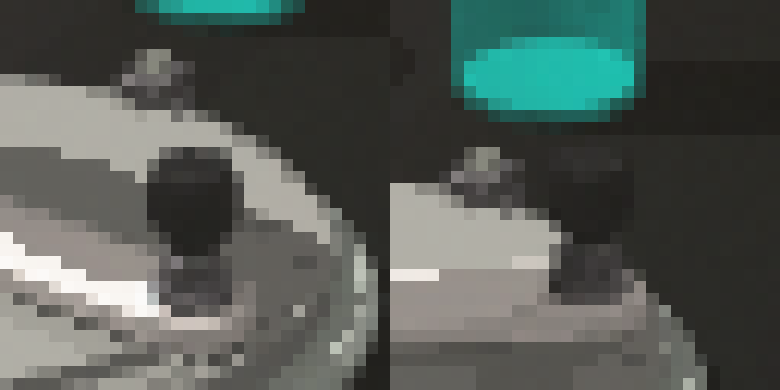

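The knob's height above the arm is about 12.5 px now, against about 13.7 px when home at the start. A knob riding on the plate would look about 2 px taller, so the pin is home. I'll hand in.

```bash
python3 -c "
from cell import env
s=env.state();print(s['t'],s['ft_force'],s['qvel'].round(4));print(env.job_done())"
```

```text
11.75 [ 0.12723925 -0.0776309  -0.28279699] [-0.0005  0.0066 -0.0039 -0.0002  0.0027 -0.0011]
the job is handed in; nothing more can be done
None
```

The pin is home in the round hole and the beaker stands in its nest under the funnel, as far as my checks show; I handed the job in at 11.75 s.

I gripped the knob and lifted it about 12 mm. I then swung the arm anticlockwise to about 9° short of the hole measured in the images and set the pin down on the plate. With the fingers loosened, I nudged the knob until the pin dropped in, then opened and withdrew.

**Lock:** the force while nudging fell to about 1 N and then jumped to 16 N against the locked arm. It happened where the images put the hole.

**Knob height:** the last close-up shows the knob no higher above the arm than it was with the pin home at the start. A pin still riding on the plate would have looked about 2 px taller. The automatic knob mask in that view merged with the dark background, so I compared heights by eye on the enlarged crop.

**Robot:** it was free of contact at hand-in, with the fingers about 100 mm above the knob and only sensor noise on the force reading.

**Disagreements:**
- The camera and grasp estimates of the stage centre and knob differed by 2–4 mm, so I relied on feel for the final fit.
- The nudging force was 4–6 N, more than the 2 N drag given.

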